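# Fill the snack tin on the trolley

## Task

Fill the snack tin: stand every lidded pot upright in the round tin, flat on its floor, close-packed in the ring around the red bowl so that each pot touches or almost touches another pot, and bring all the hazelnuts from the wooden tray into the red bowl with the scoop, never gripping or pushing a nut with the fingers. Leave the emptied scoop standing flat on its pan in the tray, and do not shift the teapot, jar, steamer or plate gripper.

Things in the scene. Friction and masses are not known exactly. Their poses are not given: they have to be found in the camera images.
- tin: shallow round dark steel tin, fixed to the deck: outer diameter 232, inner diameter 226, wall 26 high, floor 3 thick. In its middle a small straight-sided red plastic bowl is fixed, outer diameter 70, the size of one pot. Origin: centre of the tin's underside, z up. The ring between bowl and tin wall is 78 wide and takes up to six pots of diameter 70
- bowl_in (a point): centre of the red bowl's inner floor (diameter 64), 16 above the deck
- bowl_rim (a point): centre of the red bowl's mouth, inner diameter 64, 60 above the deck, a little higher than the pots beside it
- tray: wooden tray of hazelnuts, fixed to the deck. Inner floor 200 (along its x) by 60 (along its y), 3 thick; upright side walls 4 thick whose top is 48 above the deck; the two ends slope outward and up at 45 degrees from the floor's ends to the same height. Origin: centre of the underside; x lies along the tray. The hazelnuts lie in the half towards -x (the end nearer the robot), the half towards +x is empty
- scoop: dark steel hand scoop with an upright wooden handle, 150 g, standing on its flat pan. Origin: under the middle of the handle, at the underside; z up; the open nose points to -x. Pan: underside at z = 0, floor 2 thick, from x = 0 to the nose edge at x = -85, 54 wide outside, 50 inside; side walls 22 high end at x = -68; back wall 30 high at x = -10. Handle: upright bar 18 thick along x, 30 wide along y, up to z = 118; it is clear to grip from z = 45 up
- pot1: round white condiment pot with a wooden lid and knob: diameter 70 (tapering to 60 at the foot over the lowest 9), 32 high to the top of the lid, then a round upright knob of diameter 20 from 32 to 54. About 120 g. Origin: centre of the underside, z up. May be absent (4 to 6 of the six are there)
- pot2: round white condiment pot with a wooden lid and knob: diameter 70 (tapering to 60 at the foot over the lowest 9), 32 high to the top of the lid, then a round upright knob of diameter 20 from 32 to 54. About 120 g. Origin: centre of the underside, z up. May be absent (4 to 6 of the six are there)
- pot3: round white condiment pot with a wooden lid and knob: diameter 70 (tapering to 60 at the foot over the lowest 9), 32 high to the top of the lid, then a round upright knob of diameter 20 from 32 to 54. About 120 g. Origin: centre of the underside, z up. May be absent (4 to 6 of the six are there)
- pot4: round white condiment pot with a wooden lid and knob: diameter 70 (tapering to 60 at the foot over the lowest 9), 32 high to the top of the lid, then a round upright knob of diameter 20 from 32 to 54. About 120 g. Origin: centre of the underside, z up. May be absent (4 to 6 of the six are there)
- pot5: round white condiment pot with a wooden lid and knob: diameter 70 (tapering to 60 at the foot over the lowest 9), 32 high to the top of the lid, then a round upright knob of diameter 20 from 32 to 54. About 120 g. Origin: centre of the underside, z up. May be absent (4 to 6 of the six are there)
- pot6: round white condiment pot with a wooden lid and knob: diameter 70 (tapering to 60 at the foot over the lowest 9), 32 high to the top of the lid, then a round upright knob of diameter 20 from 32 to 54. About 120 g. Origin: centre of the underside, z up. May be absent (4 to 6 of the six are there)
- nut1: hazelnut in its smooth shell, roundish, 21 thick and 24 long (its x), 10 g, rolls; origin at its centre. May be absent (2 to 4 of the four are there)
- nut2: hazelnut in its smooth shell, roundish, 21 thick and 24 long (its x), 10 g, rolls; origin at its centre. May be absent (2 to 4 of the four are there)
- nut3: hazelnut in its smooth shell, roundish, 21 thick and 24 long (its x), 10 g, rolls; origin at its centre. May be absent (2 to 4 of the four are there)
- nut4: hazelnut in its smooth shell, roundish, 21 thick and 24 long (its x), 10 g, rolls; origin at its centre. May be absent (2 to 4 of the four are there)
- teapot: white ceramic teapot, bystander, about 130 across without spout, 107 high, origin under its centre
- jar: empty glass jar with a screw lid, bystander, diameter 78, 101 high, origin under its centre
- steamer: bamboo steamer of two tiers and a lid, bystander, diameter 173, 124 high, origin under its centre
- plate_gripper: steel plate gripper with a squeeze lever lying flat, bystander, 170 long along its x, 12 high, origin under its centre
Not all that is in view belongs to the job. Leave any green, turquoise or yellow look-alike of the pot3 alone.

How it is judged (in metres and radians):
On the way:
1. at least one hazelnut is carried up and out of the tray lying in the scoop's pan (its centre over 65 mm above the deck) (((x of nut1 in the frame of scoop between -0.085 and -0.01 m and z of nut1 in the frame of scoop between 0 and 0.04 m and y of nut1 in the frame of scoop between -0.03 and 0.03 m and height (world z) of nut1 above 0.065 m) or (x of nut2 in the frame of scoop between -0.085 and -0.01 m and z of nut2 in the frame of scoop between 0 and 0.04 m and y of nut2 in the frame of scoop between -0.03 and 0.03 m and height (world z) of nut2 above 0.065 m) or (x of nut3 in the frame of scoop between -0.085 and -0.01 m and z of nut3 in the frame of scoop between 0 and 0.04 m and y of nut3 in the frame of scoop between -0.03 and 0.03 m and height (world z) of nut3 above 0.065 m) or (x of nut4 in the frame of scoop between -0.085 and -0.01 m and z of nut4 in the frame of scoop between 0 and 0.04 m and y of nut4 in the frame of scoop between -0.03 and 0.03 m and height (world z) of nut4 above 0.065 m))), for 0.2 s.
At the end, for the whole second after the job is handed in: Pots upright on the tin floor, centre within 82 mm of the tin's and 80 mm of another pot's; hazelnuts in the bowl, within 32 mm of its axis and under 45 mm above its floor; scoop upright in the tray, within 110 mm along, 30 mm across, at most 15 mm up; all at rest (horizontal distance between each of pot1, pot2, pot3, pot4, pot5, pot6 and tin below 0.082 m and z of each of pot1, pot2, pot3, pot4, pot5, pot6 in the frame of tin below 0.007 m and angle between each of pot1, pot2, pot3, pot4, pot5, pot6's own z axis and vertical below 0.1 rad and linear speed of each of pot1, pot2, pot3, pot4, pot5, pot6, scoop below 0.02 m/s and (horizontal distance between pot1 and pot2 below 0.08 m or horizontal distance between pot1 and pot3 below 0.08 m or horizontal distance between pot1 and pot4 below 0.08 m or horizontal distance between pot1 and pot5 below 0.08 m or horizontal distance between pot1 and pot6 below 0.08 m) and (horizontal distance between pot2 and pot1 below 0.08 m or horizontal distance between pot2 and pot3 below 0.08 m or horizontal distance between pot2 and pot4 below 0.08 m or horizontal distance between pot2 and pot5 below 0.08 m or horizontal distance between pot2 and pot6 below 0.08 m) and (horizontal distance between pot3 and pot1 below 0.08 m or horizontal distance between pot3 and pot2 below 0.08 m or horizontal distance between pot3 and pot4 below 0.08 m or horizontal distance between pot3 and pot5 below 0.08 m or horizontal distance between pot3 and pot6 below 0.08 m) and (horizontal distance between pot4 and pot1 below 0.08 m or horizontal distance between pot4 and pot2 below 0.08 m or horizontal distance between pot4 and pot3 below 0.08 m or horizontal distance between pot4 and pot5 below 0.08 m or horizontal distance between pot4 and pot6 below 0.08 m) and (horizontal distance between pot5 and pot1 below 0.08 m or horizontal distance between pot5 and pot2 below 0.08 m or horizontal distance between pot5 and pot3 below 0.08 m or horizontal distance between pot5 and pot4 below 0.08 m or horizontal distance between pot5 and pot6 below 0.08 m) and (horizontal distance between pot6 and pot1 below 0.08 m or horizontal distance between pot6 and pot2 below 0.08 m or horizontal distance between pot6 and pot3 below 0.08 m or horizontal distance between pot6 and pot4 below 0.08 m or horizontal distance between pot6 and pot5 below 0.08 m) and horizontal distance between each of nut1, nut2, nut3, nut4 and bowl_in below 0.032 m and z of nut1 in the frame of bowl_in between 0.004 and 0.045 m and linear speed of each of nut1, nut2, nut3, nut4 below 0.03 m/s and z of nut2 in the frame of bowl_in between 0.004 and 0.045 m and z of nut3 in the frame of bowl_in between 0.004 and 0.045 m and z of nut4 in the frame of bowl_in between 0.004 and 0.045 m and x of scoop in the frame of tray between -0.11 and 0.11 m and y of scoop in the frame of tray between -0.03 and 0.03 m and z of scoop in the frame of tray below 0.015 m and angle between scoop's own z axis and vertical below 0.12 rad); the robot touches nothing.
It fails at once if a hazelnut is gripped or pushed by the fingers (over 1.5 N) (contact force between the fingers and nut1 above 1.5 N or contact force between the fingers and nut2 above 1.5 N or contact force between the fingers and nut3 above 1.5 N or contact force between the fingers and nut4 above 1.5 N).
It fails at once if a bystander (teapot, jar, steamer, plate gripper) is shifted by more than 30 mm (distance of any of teapot, jar, steamer, plate_gripper from where it was at the start of the episode above 0.03 m).
Of pot1, pot2, pot3, pot4, pot5, pot6 only 4 to 6 are there at a start; the rules pass over those that are not, and their reading is None.
Of nut1, nut2, nut3, nut4 only 2 to 4 are there at a start; the rules pass over those that are not, and their reading is None.
At some moment in a run one of pot1, pot2, pot3, pot4, pot5, pot6 may be knocked a few centimetres aside while the robot is not near it.
It also fails if it takes over 210 s, if anything falls off the work surface, if the arm or the gripper's body presses on something with over 40 N, if the wrist force passes 120 N, or if a joint passes its speed limit or range.

## Robot

A 6-joint arm with a two-finger parallel gripper is mounted at the origin on the work surface. World frame = base frame: x ahead of the robot, y to its left, z up, the work surface at z = 0. Lengths are in mm, angles in rad, forces in N, time in s.
With the tool pointing down it reaches from about 275 to 825 mm from the base axis. Payload 5.2 kg.
Tool frame: the origin (TCP) lies at the very end of the fingers, on their centre line; the grasp point (between the pads) lies 19 mm behind it; z points along the fingers, y is the line along which they close (so a half turn about z gives the same grasp; the last joint's range is limited). The gripper opens to 93 mm and grips with 3 to 60 N. Pads are 15 mm wide; open, the fingers measure 128 mm over their backs; the gripper's body (75 mm by 188 mm) begins 65 mm behind the grasp point.
Start: joints at [1.056, 0.259, 1.535, -0, 1.348, -0.203], TCP at [168.703, 523.492, 181.853] pointing down, gripper open.
Joint ranges: [-3.14, 3.14], [-0.91, 2.08], [0.19, 2.58], [-1.22, 4.36], [0.22, 2.71], [-3.12, 3.12]. Speed limits (rad/s): [2.57, 2.57, 3.14, 3.14, 3.14, 3.14].

## Interface

Orientations are given as [roll, pitch, yaw] about the fixed x, y, z axes, in that order (R = Rz(yaw) Ry(pitch) Rx(roll)).
In Python, from bench import robot gives the robot as it stands. The module is installed in compiled form; this text tells all that it offers. Calls block until the motion is done:
- robot.move_ptp(position, orientation): joint-space move of the TCP to a pose.
- robot.move_linear(position, ori=None, speed=150, f_stop=None): straight line of the TCP; ori=None keeps the orientation; speed is the mean speed in mm/s. With f_stop (N) it stops when the force on the tool has changed by that much, and returns True; else False.
- robot.move_j(angles): joint-space move.
- robot.move_gripper(opening): opening from 0.0 (shut) to 1.0 (fully open); the grip force is fixed at half the most; returns when the fingers have stopped.
- robot.sleep(seconds).
- robot.inverse_kinematics(position, orientation): joint angles nearest the present ones, or None.
- robot.get_image(name): name is "side" or "top"; returns a dict with "img" (384x512x3 uint8, blue, green, red), "fovy" (degrees; the focal length in pixels is half the picture's height over the tangent of half this angle, whatever the lens; pixels are square), "cx", "cy" (the principal point, pixels), "eye" and "orientation" of the camera in the world. Camera axes: x right, y down, z forward; pixel columns grow to the right and rows downward; lengths in mm; the calibration is good to about 2 mm. A picture is of the moment at which its call begins. There is no depth.
A pose or a line that the arm cannot do raises robot.MotionError and nothing moves.
- robot.hand_in(): hands the job in; it is judged then, once.
Readings, each from a call of its own:
- robot.current_t(): time.
- robot.current_qpos(): joint angles.
- robot.current_joint_vel(): joint speeds.
- robot.current_joint_efforts(): joint torques, N m.
- robot.current_tcp_pos(): TCP position.
- robot.current_eef_rot(): TCP orientation.
- robot.current_contact_force(): force on the tool from outside, world axes, zero at the start.
- robot.current_ft_torque(): the same for the moment, N m.
- robot.current_gripper_width(): opening from 0.0 (shut) to 1.0 (fully open).
- robot.current_finger_force(): force on a finger pad.
Only numpy, scipy, OpenCV 4.12 (cv2) and the standard library are available. Lean on these libraries where they do the work, as an engineer would, in place of code of your own. Each camera call takes 0.05 s, during which the arm holds its last target. There are 200 camera calls.

## Working session

There is one attempt and no reset: what is moved stays moved. The work goes in short steps, each a Python script; the robot and the scene stay as the last script left them, time stands still between calls to the robot, and variables do not carry over. Pictures are saved under pics/ and viewed, at most 17 in all, crops included, and the job is handed in when it is done.

```bash
mkdir -p pics
cat > h.py <<'E'
import numpy as np, cv2
from bench import robot
from scipy.spatial.transform import Rotation as R
def shot(name,save=None):
    d=robot.get_image(name)
    if save: cv2.imwrite('pics/'+save,d['img'])
    return d
def ray(d,u,v):
    h=d['img'].shape[0]; f=h/2/np.tan(np.radians(d['fovy'])/2)
    r=R.from_euler('xyz',d['orientation']).as_matrix()@np.array([(u-d['cx'])/f,(v-d['cy'])/f,1])
    return np.array(d['eye'],float),r
def plane(d,u,v,z):
    e,r=ray(d,u,v); return e+r*(z-e[2])/r[2]
def proj(d,p):
    h=d['img'].shape[0]; f=h/2/np.tan(np.radians(d['fovy'])/2)
    c=R.from_euler('xyz',d['orientation']).as_matrix().T@(np.array(p,float)-d['eye'])
    return np.array([d['cx']+f*c[0]/c[2],d['cy']+f*c[1]/c[2]])
def tri(d1,p1,d2,p2):
    e1,a=ray(d1,*p1); e2,b=ray(d2,*p2)
    s=np.linalg.lstsq(np.stack([a,-b],1),e2-e1,rcond=None)[0]
    q1=e1+a*s[0];q2=e2+b*s[1]; return (q1+q2)/2,np.linalg.norm(q1-q2)
E
python3 - <<'E'
from h import *
for n in('side','top'):
    d=shot(n,n+'0.png'); print(n,d['fovy'],d['cx'],d['cy'],d['eye'],d['orientation'])
print(robot.current_eef_rot(),robot.current_t())
E
```

```text
side 56.431184141868485 254.7057747434797 194.1167559184141 [ 312.19357446 -549.80647192  834.71855516] [-2.46425478 -0.015666   -0.37543672]
top 51.76489489184572 256.28534485356 189.5402921067471 [ 443.82300314   21.11835485 1319.4878207 ] [-3.02827693 -0.00613756 -1.5940777 ]
[-3.14000923e+00 -3.15158763e-04  2.82984402e+00] 0.1
```

View pics/side0.png

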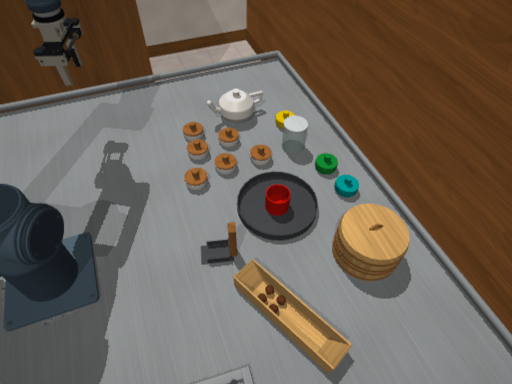

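View pics/top0.png

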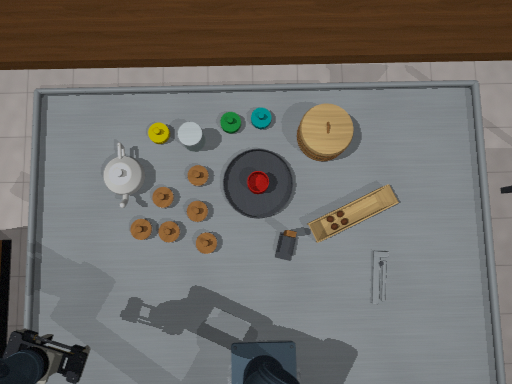

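Top view: six orange-lidded pots at (198,176),(163,197),(198,211),(142,229),(170,231),(207,243). Look-alikes are yellow (159,133), green (231,122) and turquoise (262,118), which I leave alone. The tin is at (258,183), the tray at (354,213) with 4 nuts around (338,219), and the scoop handle at (292,234).

```bash
cat >> h.py <<'E'
def blobs(img,lo,hi,amin=20):
    hsv=cv2.cvtColor(img,cv2.COLOR_BGR2HSV); m=cv2.inRange(hsv,np.array(lo),np.array(hi))
    n,l,s,c=cv2.connectedComponentsWithStats(m)
    return m,[(c[i],s[i]) for i in range(1,n) if s[i][4]>=amin]
E
python3 - <<'E'
from h import *
np.set_printoptions(precision=1,suppress=True)
T=dict(img=cv2.imread('pics/top0.png'));S=dict(img=cv2.imread('pics/side0.png'))
T.update({k:v for k,v in robot.get_image('top').items() if k!='img'});S.update({k:v for k,v in robot.get_image('side').items() if k!='img'})
for n,d in(('T',T),('S',S)):
    for nm,lo,hi in(('orange',(5,150,60),(14,255,230)),('red',(0,200,60),(3,255,255)),('tray',(15,80,120),(25,200,255))):
        m,b=blobs(d['img'],lo,hi,12)
        for c,s in b: print(n,nm,c,s)
    hsv=cv2.cvtColor(d['img'],cv2.COLOR_BGR2HSV)
    for p in ([(198,176),(291,234),(286,250),(338,219),(259,181),(350,215)] if n=='T' else [(261,155),(232,238),(217,252),(265,297),(278,200),(300,320)]): print(p,hsv[p[1],p[0]])
E
python3 -c "
import cv2
t=cv2.imread('pics/top0.png');s=cv2.imread('pics/side0.png')
import numpy as np
a=cv2.resize(t[170:270,260:410],(600,400),interpolation=2)
cv2.imwrite('pics/cropT.png',a)
cv2.imwrite('pics/cropS.png',cv2.resize(s[210:370,190:360],(638,600),interpolation=2))"
```

```text
T orange [248.9  30.1] [    0     0   512    68 25213]
T orange [499.4  55.6] [496  54   8   5  19]
T orange [ 5.7 64.2] [ 0 63 11  4 16]
T orange [37.3 66.2] [35 63  8  6 17]
T orange [339.6 213.6] [337 211   6   6  30]
T orange [329.6 218.6] [327 216   6   6  29]
T orange [343.5 221.4] [341 219   6   6  28]
T orange [333.9 226.1] [331 224   7   6  29]
T orange [171.8 231.1] [169 229   7   6  20]
T red [257.7 182. ] [248 171  21  23 373]
T tray [326.1 129. ] [ 300  104   53   52 2146]
T tray [197.  175.2] [188 165  20  21 287]
T tray [355.4 210.9] [ 308  185   91   57 1605]
T tray [162.1 196.9] [153 187  20  21 280]
T tray [196.3 210.9] [187 201  20  21 289]
T tray [139.8 229.1] [130 219  21  21 289]
T tray [168.2 231.4] [159 221  20  21 296]
T tray [290.7 233.2] [287 230   9   7  43]
T tray [205.5 242.9] [196 233  21  21 302]
(198, 176) [ 15 160 124]
(291, 234) [ 15 157 127]
(286, 250) [114  17  73]
(338, 219) [ 19 111 159]
(259, 181) [  1 229 164]
(350, 215) [ 19 113 165]
S orange [359.2  98.7] [    0     0   512   333 53227]
S orange [192.6 128.8] [184 122  19  14 181]
S orange [228.4 134.4] [219 128  19  14 187]
S orange [196.9 146.7] [187 140  21  15 209]
S orange [260.5 152.1] [251 145  20  15 214]
S orange [225.  160.8] [215 154  21  15 220]
S orange [195.4 176.1] [185 168  22  17 257]
S orange [232.1 239.1] [228 223   9  33 171]
S orange [376.6 225.9] [373 225   9   4  16]
S orange [269.4 289.4] [266 285   8   9  56]
S orange [262.3 297. ] [258 294   9   8  42]
S orange [281.1 299.7] [277 295   9  10  65]
S orange [273.7 307.5] [270 304   8   9  44]
S red [277.2 199.3] [266 185  24  30 627]
S tray [373.5 233. ] [ 338  204   72   60 3215]
S tray [294.  316.6] [ 233  259  119  111 2996]
(261, 155) [ 14 177 115]
(232, 238) [ 14 179  77]
(217, 252) [110  10  76]
(265, 297) [ 11 179  77]
(278, 200) [  2 248 155]
(300, 320) [ 17 136 213]
```

View pics/cropT.png

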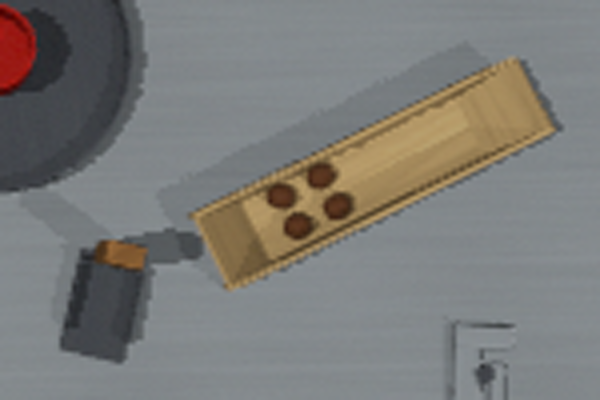

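View pics/cropS.png

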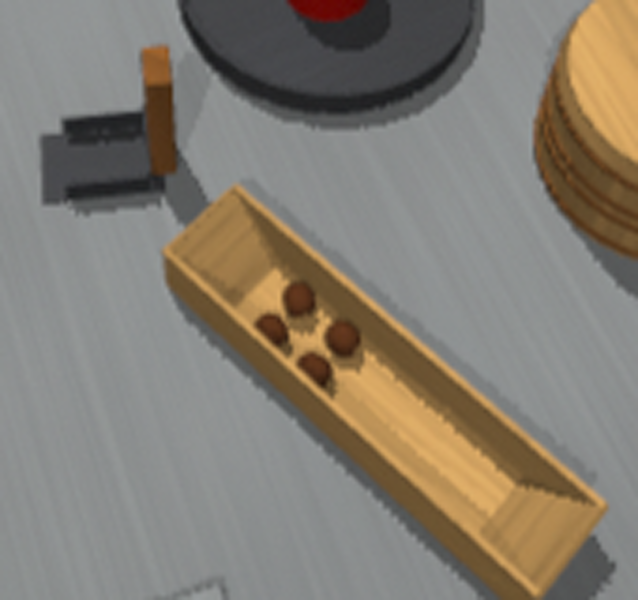

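The crops confirm the upright-handled scoop, its nose towards the robot, four nuts in the near half of the tray, and the tray rim corners in both views (A, B near, C, D far).

Run:
```python
from h import *
np.set_printoptions(precision=1,suppress=True)
T=robot.get_image('top');S=robot.get_image('side')
P=lambda n,a,b:print(n,*[x for x in tri(T,a,S,b)],'planes',)
pots=[((197,175.2),(260.5,152.1)),((162.1,196.9),(228.4,134.4)),((196.3,210.9),(225,160.8)),((139.8,229.1),(192.6,128.8)),((168.2,231.4),(196.9,146.7)),((205.5,242.9),(195.4,176.1))]
for i,(a,b) in enumerate(pots): P('pot%d'%i,a,b); print('   ',plane(T,*a,36),plane(S,*b,38))
for n,a,b in (('A',(307.5,223.5),(252.9,259.6)),('B',(318,242.8),(233.7,276.7)),('C',(400.2,201.8),(332.6,369.5)),('D',(390,184.3),(351.7,345.5)),('handle',(290.3,232.7),(231.8,226.8))):P(n,a,b);print('   ',plane(T,*a,48),plane(S,*b,48))
print('nose',plane(T,275,257.25,2),plane(T,290.75,260.5,2),plane(S,190+42/3.753,210+204/3.75,2),plane(S,190+42/3.753,210+136/3.75,2))
for n,a,b in(('n1',(339.6,213.6),(281.1,299.7)),('n2',(329.6,218.6),(269.4,289.4)),('n3',(343.5,221.4),(273.7,307.5)),('n4',(333.9,226.1),(262.3,297))):P(n,a,b)
# tin/bowl
for n,d in(('T',T),('S',S)):
    g=cv2.cvtColor(d['img'],cv2.COLOR_BGR2HSV); m=((g[...,2]<88)).astype(np.uint8)*255
    c0=(258,183) if n=='T' else (278,205)
    red=cv2.inRange(g,(0,150,30),(4,255,255))|cv2.inRange(g,(174,150,30),(180,255,255)); cs=cv2.findContours(red,0,1)[0]
    for c in cs:
        if cv2.contourArea(c)>100: print(n,'bowl',cv2.minEnclosingCircle(c),cv2.boundingRect(c))
    cs=cv2.findContours(m|red,0,1)[0]
    for c in cs:
        if cv2.pointPolygonTest(c,c0,False)>0: e=cv2.fitEllipse(cv2.convexHull(c)); print(n,'tin',e,cv2.boundingRect(c)); print(plane(d,*e[0],26),plane(d,*e[0],0))
```

```text
pot0 [642.8 204.1  26.8] 0.16537737547835757 planes
    [641.3 202.9  36. ] [638.3 193.7  38. ]
pot1 [573.5 318.5  27.8] 0.33000860422340544 planes
    [572.5 316.7  36. ] [570.3 307.5  38. ]
pot2 [524.7 207.2  27. ] 0.5991416164843465 planes
    [524.4 205.9  36. ] [521.5 197.   38. ]
pot3 [470.2 391.4  24.3] 0.13879097024978976 planes
    [469.9 388.   36. ] [467.6 375.5  38. ]
pot4 [460.  298.6  27.5] 0.9665966809217386 planes
    [460.4 296.7  36. ] [457.6 287.6  38. ]
pot5 [420.8 178.   27. ] 0.14128559257527123 planes
    [420.9 177.   36. ] [419.4 168.2  38. ]
A [ 476.2 -152.8   41.5] 1.950749970722061 planes
    [ 475.1 -151.6   48. ] [ 475.8 -156.3   48. ]
B [ 414.7 -182.9   50.1] 3.3662172882327237 planes
    [ 413.  -182.8   48. ] [ 416.6 -182.3   48. ]
C [ 535.2 -449.    58.3] 4.380743528042065 planes
    [ 538.  -453.8   48. ] [ 536.  -446.9   48. ]
D [ 594.5 -421.7   55.1] 0.5276356865452306 planes
    [ 595.6 -424.3   48. ] [ 596.8 -420.5   48. ]
handle [446.8 -89.4 114.7] 0.25843285748804967 planes
    [447.1 -95.5  48. ] [459.1 -46.7  48. ]
nose [368.1 -46.8   2. ] [356.4 -98.2   2. ] [356.1 -98.4   2. ] [371.1 -46.8   2. ]
n1 [ 506.2 -263.3   15.3] 0.42132731949859126 planes
n2 [ 490.4 -229.5   15.4] 0.2170858056698163 planes
n3 [ 481.  -274.8   17.2] 2.1072779189443396 planes
n4 [ 465.9 -242.1   18.5] 1.307329949984721 planes
T bowl ((257.625, 182.0), 11.582009315490723) (247, 171, 22, 23)
T tin ((257.9413757324219, 183.04766845703125), (69.38282012939453, 70.03329467773438), 96.09008026123047) (223, 149, 71, 69)
[612.2   3.8  26. ] [615.6   3.4   0. ]
S bowl ((277.1144714355469, 199.58433532714844), 15.727219581604004) (265, 184, 26, 32)
S tin ((277.4377136230469, 207.01644897460938), (71.09439086914062, 82.1932373046875), 104.83074188232422) (237, 172, 81, 71)
[605.4 -15.5  26. ] [614.8   1.7   0. ]
```

```bash
cat >> h.py <<'E'
TRAY=np.array([505.9,-302.3,0]);TY=-np.radians(65.6)
U=np.array([np.cos(TY),np.sin(TY),0]);V=np.array([-U[1],U[0],0])
def rs(yaw,tilt): return R.from_euler('xyz',[0,-tilt,yaw]).as_matrix()   # tilt>0: nose down
def tool(yaw,tilt,flip=0): return R.from_matrix(rs(yaw,tilt)@R.from_euler('z',flip*np.pi).as_matrix()@R.from_euler('x',np.pi).as_matrix()).as_euler('xyz')
def scoop_tcp(p,yaw,tilt,local,g=50.):
    """TCP when the scoop-frame point 'local' is at p"""
    return np.array(p,float)+rs(yaw,tilt)@(np.array([0,0,g])-np.array(local,float))
def ik(p,o): 
    q=robot.inverse_kinematics(list(p),list(o)); return None if q is None else np.round(q,2)
E
python3 - <<'E'
from h import *
np.set_printoptions(precision=2,suppress=True)
T=robot.get_image('top')
print('bowl',plane(T,257.6,182,60),plane(T,257.6,182,45))
for fl in(0,1):
    print(fl,'grasp',ik([446.8,-89.4,50],tool(-.21,0,fl)))
    for t in(80,-15): print('tray',ik(TRAY+U*t+[0,0,53],tool(TY,0,fl)),ik(TRAY+U*t+[0,0,53],tool(TY,-.3,fl)))
    for psi in np.radians([20,0,-30,-60,-90,-110]):
        print('dump',psi,[ik(scoop_tcp(np.array([611,3,z])+15*rs(psi,0)[:,0],psi,t,[-85,0,0]),tool(psi,t,fl)) for t,z in((-.3,120),(0,66),(.5,66),(1,66))])
E
```

```text
bowl [611.2    5.27  60.  ] [613.2    5.08  45.  ]
0 grasp [-0.44  0.23  1.93 -0.    0.98  1.34]
tray [-0.78  0.55  1.42 -0.    1.17  1.94] [-0.83  0.74  1.11  0.09  1.57  1.87]
tray [-0.72  0.42  1.64 -0.    1.08  2.  ] [-0.79  0.6   1.38  0.1   1.45  1.9 ]
dump 0.3490658503988659 [array([-0.04,  0.84,  0.71, -0.12,  1.87,  1.17]), array([-0.1 ,  0.58,  1.2 , -0.  ,  1.36,  1.12]), array([-0.31,  0.23,  1.79,  0.44,  0.77,  0.65]), array([-0.68,  0.16,  2.29,  1.56,  0.8 , -0.71])]
dump 0.0 [array([-0.13,  0.86,  0.66, -0.04,  1.91,  1.43]), array([-0.15,  0.59,  1.19, -0.  ,  1.37,  1.42]), array([-0.23,  0.21,  1.81,  0.18,  0.64,  1.23]), array([-0.38,  0.09,  2.38,  2.29,  0.43, -0.98])]
dump -0.5235987755982988 [array([-0.27,  0.81,  0.77,  0.08,  1.85,  1.83]), array([-0.23,  0.57,  1.22, -0.  ,  1.35,  1.87]), array([-0.09,  0.25,  1.76, -0.32,  0.7 ,  2.21]), None]
dump -1.0471975511965976 [array([-0.41,  0.66,  1.04,  0.18,  1.68,  2.2 ]), array([-0.29,  0.51,  1.32, -0.  ,  1.31,  2.33]), array([ 0.01,  0.34,  1.63, -0.53,  0.98,  2.88]), array([ 0.35,  0.45,  1.82, -1.2 ,
[... 1257 characters left out ...]
4]), None]
dump -1.0471975511965976 [array([-0.41,  0.66,  1.04,  0.18,  1.68, -0.94]), array([-0.29,  0.51,  1.32,  0.  ,  1.31, -0.82]), array([ 0.01,  0.34,  1.63, -0.53,  0.98, -0.26]), array([ 0.35,  0.45,  1.82, -1.2 ,  1.09,  0.56])]
dump -1.5707963267948966 [array([-0.53,  0.48,  1.35,  0.26,  1.47, -0.57]), array([-0.34,  0.43,  1.46,  0.  ,  1.26, -0.34]), array([ 0.03,  0.45,  1.46, -0.52,  1.29,  0.19]), array([ 0.33,  0.68,  1.38, -0.92,  1.55,  0.58])]
dump -1.9198621771937625 [array([-0.58,  0.34,  1.56,  0.3 ,  1.32, -0.31]), array([-0.35,  0.37,  1.55, -0.  ,  1.23,  0.  ]), array([ 0.02,  0.52,  1.34, -0.47,  1.48,  0.46]), array([ 0.26,  0.83,  1.09, -0.8 ,  1.84,  0.64])]
```

Run:
```python
from h import *
np.set_printoptions(precision=2,suppress=True)
o=list(tool(-.21,0,1))
robot.move_linear([168.7,523.5,260])
robot.move_ptp([446.8,-89.4,180],o)
print(robot.move_linear([446.8,-89.4,50],speed=120,f_stop=8))
robot.move_gripper(0.0)
print(robot.current_gripper_width()*93,robot.current_finger_force(),robot.current_t())
robot.move_linear([446.8,-89.4,170],speed=120)
print(robot.current_contact_force())
p=TRAY+U*78+[0,0,170]
robot.move_ptp(list(p),list(tool(TY,0,1)))
robot.sleep(.3)
print(robot.current_tcp_pos(),robot.current_t(),robot.current_gripper_width()*93)
T=shot('top','top1.png');S=shot('side','side1.png')
a=cv2.resize(T['img'][165:265,280:430],(600,400),interpolation=2);b=cv2.resize(S['img'][220:380,220:380],(400,400),interpolation=2)
cv2.imwrite('pics/c1.png',cv2.resize(np.hstack([a,b]),(800,320)))
```

```text
False
29.81167715883083 29.719730615615845 5.6667
[-0.76  0.22 -1.49]
[ 538.46 -372.39  170.63] 8.2583 29.62114375517008
```

View pics/c1.png

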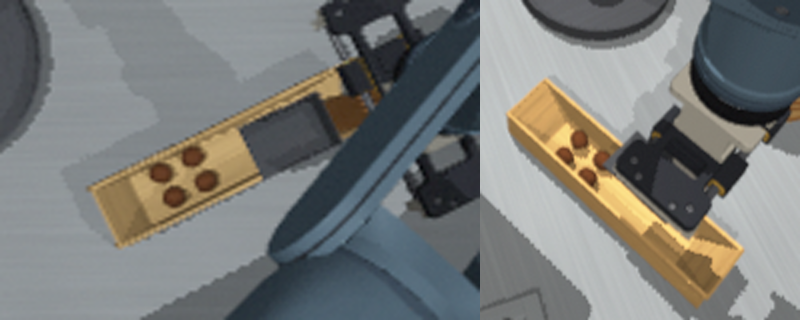

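The scoop is held square and level over the empty half of the tray, with its nose edge at about (355,206)-(362,220) in the top image. I compare that with the expected nose position.

Run:
```python
from h import *
np.set_printoptions(precision=2,suppress=True)
T=robot.get_image('top')
tcp=np.array(robot.current_tcp_pos())
a=plane(T,280+241/3.2,165+131/3.2,121);b=plane(T,280+262/3.2,165+177/3.2,121);m=(a+b)/2
d=m-TRAY
print(a,b,np.linalg.norm(a-b),'nose in tray',d@U,d@V,'tcp',(tcp-TRAY)@U,(tcp-TRAY)@V)
# tray rim mask lines in tray frame (near half, unoccluded), z=48
msk,_=blobs(T['img'],(15,60,100),(25,220,255))
cs=max(cv2.findContours(msk,0,1)[0],key=lambda c:cv2.contourArea(c) if 300<c[:,0,0].mean()<370 and c[:,0,1].mean()>180 else 0)
p=np.array([plane(T,u,v,48) for u,v in cs[:,0,:]])-TRAY; x=p@U;y=p@V
for lo,hi in((-130,-100),(-100,-70),(-70,-40),(-40,-10)):
    s=(x>lo)&(x<hi); print(lo,np.sort(y[s])[[0,1,2,-3,-2,-1]])
print(x.min())
```

```text
[ 523.08 -289.08  121.  ] [ 479.09 -306.72  121.  ] 47.3987645666251 nose in tray -5.998864371556751 -2.567331050188853 tcp 77.70569722422408 0.32402674164022854
-130 [-34.19 -34.09 -34.04  35.2   35.28  35.35]
-100 [-33.99 -33.94 -33.89  35.5   35.57  35.65]
-70 [-33.78 -33.73 -33.68  34.54  35.72  35.87]
-40 [-33.58 -33.53 -33.48  34.84  36.01  36.16]
-150.40471091247045
```

```bash
sed -i 's/^TRAY=.*/TRAY=np.array([506.7,-301.9,0]);TY=-np.radians(65.4)/' h.py
python3 - <<'E'
from h import *
np.set_printoptions(precision=2,suppress=True)
o=list(tool(TY,0,1))
tr=lambda t,z:list(TRAY+U*t+[0,0,z])
robot.move_linear(tr(77,75),ori=o,speed=100)
print('down',robot.move_linear(tr(77,51.5),speed=30,f_stop=4),robot.current_tcp_pos(),robot.current_contact_force())
z=robot.current_tcp_pos()[2]
robot.move_linear(tr(77,z+.3),speed=30)
print('push',robot.move_linear(tr(-13,z+.3),speed=45,f_stop=15),(np.array(robot.current_tcp_pos())-TRAY)@U,robot.current_tcp_pos(),robot.current_contact_force(),robot.current_t())
T=shot('top','top2.png');S=shot('side','side2.png')
a=cv2.resize(T['img'][165:265,280:430],(600,400),interpolation=2);b=cv2.resize(S['img'][220:380,220:380],(400,400),interpolation=2)
cv2.imwrite('pics/c2.png',cv2.resize(np.hstack([a,b]),(800,320)))
E
```

```text
down True [ 538.36 -371.88   52.76] [-0.28 -0.29  3.65]
push False -12.859886026685285 [ 501.32 -290.22   53.01] [ 0.29 -0.09 -1.46] 12.6
```

View pics/c2.png

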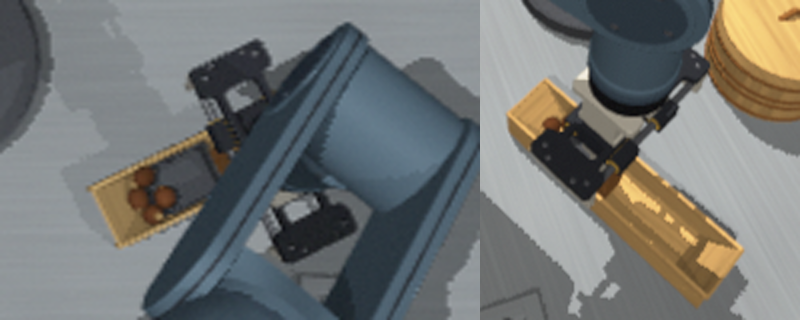

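The four nuts are bunched at the nose against the end slope, in the top crop at (147,176), (138,197), (165,198) and (155,213). I now run the nose up the slope while tilting back so they roll into the pan.

Run:
```python
from h import *
np.set_printoptions(precision=2,suppress=True)
for a in(0.0,.06,.12,.18,.25,.32,.38):
    nz=3.3+85*np.sin(a); nx=-(100+nz-3.3)+1.5
    p=TRAY+U*nx+[0,0,nz]
    r=robot.move_linear(list(scoop_tcp(p,TY,-a,[-85,0,0])),ori=list(tool(TY,-a,1)),speed=30,f_stop=20)
    print(a,r,robot.current_contact_force())
    if r: break
robot.sleep(.4)
T=shot('top','top3.png');S=shot('side','side3.png')
a=cv2.resize(T['img'][165:265,280:430],(600,400),interpolation=2);b=cv2.resize(S['img'][220:380,220:380],(400,400),interpolation=2)
cv2.imwrite('pics/c3.png',cv2.resize(np.hstack([a,b]),(800,320)))
print(robot.current_t())
```

```text
0.0 False [ 0.49  0.6  -1.5 ]
0.06 False [ 0.04 -0.83 -1.53]
0.12 False [-1.45  1.56  3.83]
0.18 False [-0.47  1.49  5.62]
0.25 False [0.19 1.59 6.47]
0.32 False [1.13 0.31 7.03]
0.38 False [0.98 0.74 7.04]
15.0417
```

View pics/c3.png

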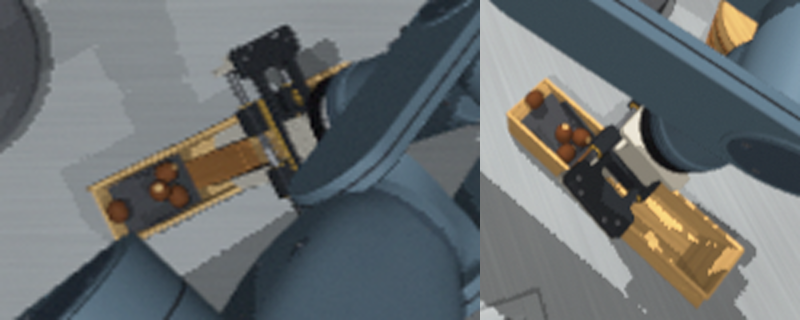

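Three nuts are at the back of the pan and one hangs at the nose corner against the slope (top crop (120,210)). I retreat so it drops back into the tray or rolls into the pan, then lift.

Run:
```python
from h import *
np.set_printoptions(precision=2,suppress=True)
p=np.array(robot.current_tcp_pos())
robot.move_linear(list(p+U*35+[0,0,1]),speed=60)
robot.sleep(.3)
robot.move_linear(list(p+U*35+[0,0,130]),speed=90)
robot.sleep(.2)
T=shot('top','top4.png');S=shot('side','side4.png')
a=cv2.resize(T['img'][165:265,280:430],(600,400),interpolation=2);b=cv2.resize(S['img'][200:380,200:380],(400,400),interpolation=2)
cv2.imwrite('pics/c4.png',cv2.resize(np.hstack([a,b]),(800,320)))
print(robot.current_tcp_pos(),robot.current_t())
```

```text
[ 508.71 -304.76  180.34] 17.975
```

View pics/c4.png

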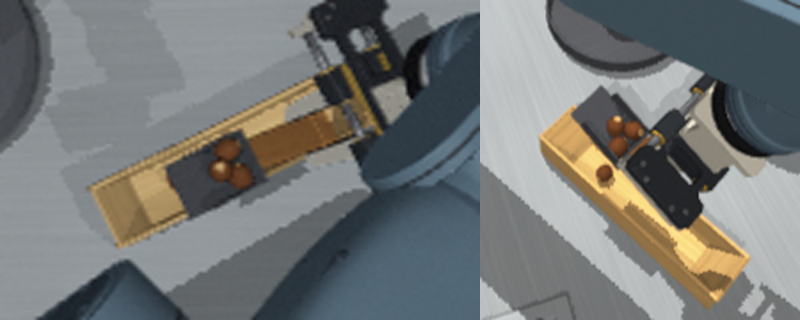

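Three nuts are held at the back of the pan and the fourth lies on the tray floor (side crop (605,172)). I dump the three into the bowl and come back for it.

```bash
cat >> h.py <<'E'
BOWL=np.array([612.,4.5,0])
def dump(fin=1.05):
    psi=-np.pi/2; X=rs(psi,0)[:,0]
    def go(t,z,sp,back=15): robot.move_linear(list(scoop_tcp(BOWL+X*back+[0,0,z],psi,t,[-85,0,0])),ori=list(tool(psi,t,1)),speed=sp)
    go(-.36,150,150); go(-.3,115,100); go(-.05,72,70); 
    for t in np.arange(.1,fin+.01,.19): go(t,67,60)
    robot.sleep(.5)
    T=shot('top','d.png');S=shot('side','ds.png')
    go(.3,90,80); go(0,150,120)
E
python3 - <<'E'
from h import *
dump()
print(robot.current_t(),robot.current_gripper_width()*93,robot.current_contact_force())
# go high aside for a look
T=shot('top','top5.png');S=shot('side','side5.png')
D=cv2.imread('pics/ds.png');f=lambda im,c:cv2.resize(im[c[1]:c[1]+100,c[0]:c[0]+100],(400,300),interpolation=2)
cv2.imwrite('pics/c5.png',np.vstack([np.hstack([f(D,(228,140)),f(S['img'],(228,140))]),np.hstack([f(T['img'],(208,130)),f(S['img'],(220,240))])]))
E
```

```text
25.225 30.2105499351562 [-0.38267895  0.37367044 -1.75832475]
```

View pics/c5.png

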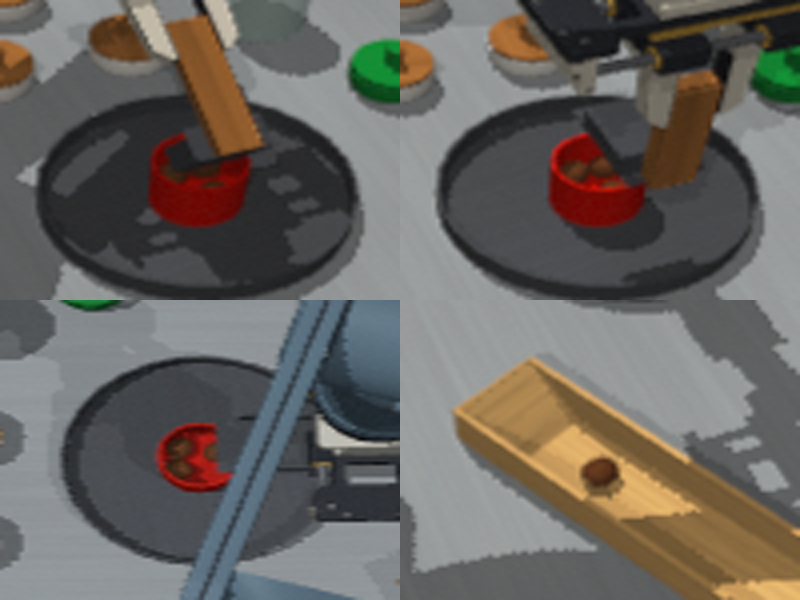

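Three nuts are in the bowl, and the last lies in the tray at side pixel (270,298). Second scoop.

Run:
```python
from h import *
np.set_printoptions(precision=2,suppress=True)
o=list(tool(TY,0,1))
tr=lambda t,z:list(TRAY+U*t+[0,0,z])
robot.move_linear(tr(77,170),ori=o,speed=200)
robot.move_linear(tr(77,72),ori=o,speed=120)
print('down',robot.move_linear(tr(77,51.5),speed=30,f_stop=4),robot.current_tcp_pos())
z=robot.current_tcp_pos()[2]
robot.move_linear(tr(77,z+.3),speed=30)
print('push',robot.move_linear(tr(-14.5,z+.3),speed=60,f_stop=15))
for a in(0.0,.12,.25,.36):
    nz=3.3+85*np.sin(a); nx=-(100+nz-3.3)+1.5
    p=TRAY+U*nx+[0,0,nz]
    r=robot.move_linear(list(scoop_tcp(p,TY,-a,[-85,0,0])),ori=list(tool(TY,-a,1)),speed=40,f_stop=20)
    print(a,r,robot.current_contact_force())
robot.sleep(.3)
p=np.array(robot.current_tcp_pos())
robot.move_linear(list(p+U*35+[0,0,1]),speed=60)
robot.move_linear(list(p+U*35+[0,0,130]),speed=100)
T=shot('top','top6.png');S=shot('side','side6.png')
a=cv2.resize(T['img'][165:265,280:430],(600,400),interpolation=2);b=cv2.resize(S['img'][200:380,200:380],(400,400),interpolation=2)
cv2.imwrite('pics/c6.png',cv2.resize(np.hstack([a,b]),(800,320)))
print(robot.current_t())
```

```text
down True [ 538.48 -371.64   52.66]
push False
0.0 False [-0.96 -0.02 -1.94]
0.12 False [-0.65 -0.    1.43]
0.25 False [1.7  0.99 3.86]
0.36 False [-0.17  0.46  5.18]
34.15
```

View pics/c6.png

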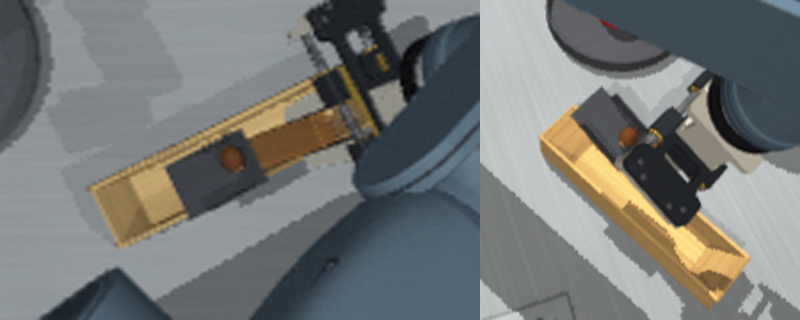

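```bash
cat >> h.py <<'E'
def park(): robot.move_j([1.056,0.1,1.535,0,1.5,-0.203])
def pots(T):
    m,b=blobs(T['img'],(9,110,60),(25,255,255),120)
    return [(c,plane(T,c[0],c[1],36)) for c,s in b if s[4]<420 and s[2]<28 and s[3]<28]
E
python3 - <<'E'
from h import *
np.set_printoptions(precision=1,suppress=True)
dump()
o=list(tool(TY,0,1)); tr=lambda t,z:list(TRAY+U*t+[0,0,z])
robot.move_linear(tr(40,170),ori=o,speed=220)
robot.move_linear(tr(40,72),ori=o,speed=120)
print('down',robot.move_linear(tr(40,51),speed=30,f_stop=4),robot.current_tcp_pos())
robot.move_gripper(0.65)
robot.move_linear(tr(40,200),speed=150)
park(); print(robot.current_t())
T=shot('top','top7.png');S=shot('side','side7.png')
for c,p in pots(T): print(c,p)
f=lambda im,x,y,w,h:cv2.resize(im[y:y+h,x:x+w],(400,300),interpolation=2)
cv2.imwrite('pics/c7.png',np.vstack([np.hstack([f(S['img'],225,150,104,78),f(S['img'],225,240,140,105)]),np.hstack([f(T['img'],100,100,200,150),f(T['img'],210,150,200,150)])]))
E
```

```text
down True [ 523.1 -338.    52.3]
49.3167
[197.5 175. ] [642.1 201.1  36. ]
[162.5 196.8] [572.9 315.3  36. ]
[196.9 210.8] [524.6 203.9  36. ]
[140.6 228.9] [470.5 385.3  36. ]
[168.7 231.3] [460.7 295.1  36. ]
[206.  242.7] [421.4 175.4  36. ]
```

View pics/c7.png

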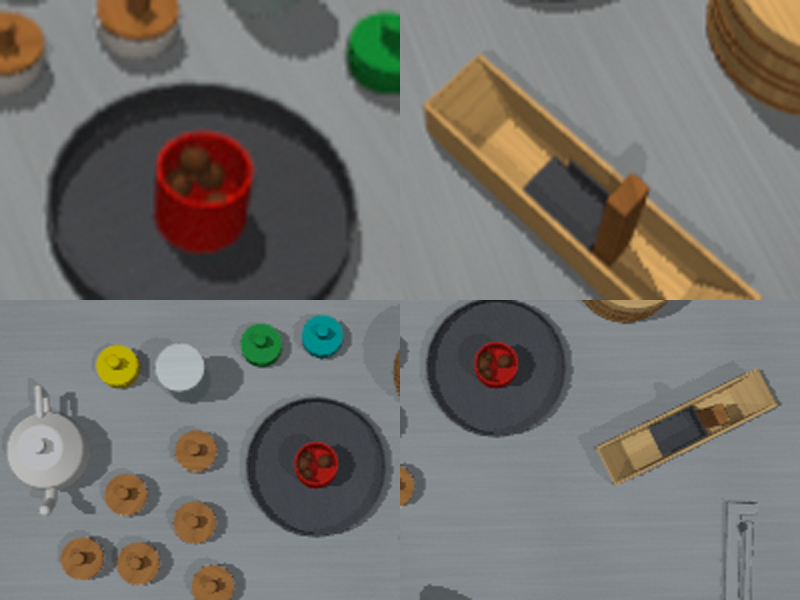

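All four nuts are in the red bowl, the scoop stands flat in the tray, and the six orange pots are undisturbed. Now the first two pots.

```bash
cat >> h.py <<'E'
def best(p,phi):
    c=[(abs(q[5]),y) for y in (phi,phi+np.pi) for q in [robot.inverse_kinematics(list(p),[np.pi,0,y])] if q is not None]
    return [np.pi,0,min(c)[1]]
def slot(k): 
    f=np.radians(60*k); return BOWL+74*np.array([np.cos(f),np.sin(f),0]),f
def fetch(src,k):
    s,f=slot(k); x,y=src[:2]
    a=best([x,y,120],0); b=best([x,y,120],np.pi/2)
    robot.move_gripper(.5)
    robot.move_ptp([x,y,120],b); r0=robot.move_linear([x,y,34.5],speed=110,f_stop=6)
    robot.move_gripper(0); w0=robot.current_gripper_width()*93; robot.move_gripper(.5)
    robot.move_linear([x,y,60],speed=100)
    robot.move_ptp([x,y,60],a); robot.move_linear([x,y,34.5],speed=100,f_stop=6)
    robot.move_gripper(0); w1=robot.current_gripper_width()*93
    print('grip',r0,round(w0,1),round(w1,1))
    if w1<15: robot.move_gripper(.5); robot.move_linear([x,y,150]); return False
    robot.move_linear([x,y,120],speed=150)
    o=best([s[0],s[1],120],f)
    robot.move_ptp([s[0],s[1],120],o); robot.move_linear([s[0],s[1],48],speed=120)
    r=robot.move_linear([s[0],s[1],34.5],speed=30,f_stop=5)
    z=robot.current_tcp_pos()[2]; print('slot',k,r,round(z,1),np.round(robot.current_contact_force(),1))
    robot.move_gripper(.36); robot.move_linear([s[0],s[1],125],speed=150)
    return True
def loose(T): return [p for c,p in pots(T) if np.hypot(*(p-BOWL)[:2])>125]
def placed(T): return [p for c,p in pots(T) if np.hypot(*(p-BOWL)[:2])<=125]
E
python3 - <<'E'
from h import *
np.set_printoptions(precision=1,suppress=True)
for k in(0,1):
    T=shot('top'); L=sorted(loose(T),key=lambda p:np.hypot(*(p-BOWL)[:2]))
    print(len(L),L[0]); fetch(L[0],k); park()
T=shot('top','top8.png');S=shot('side','side8.png')
for p in placed(T): q=p-BOWL; print('placed',p,np.hypot(q[0],q[1]),np.degrees(np.arctan2(q[1],q[0])))
print(robot.current_t())
f=lambda im,x,y,w,h:cv2.resize(im[y:y+h,x:x+w],(400,300),interpolation=2)
cv2.imwrite('pics/c8.png',np.hstack([f(S['img'],225,150,104,78),f(T['img'],208,145,100,75)]))
E
```

```text
6 [642.1 201.   36. ]
grip False -0.1 0.1
6 [642.2 201.   36. ]
grip False 0.7 0.5
73.875
```

View pics/c8.png

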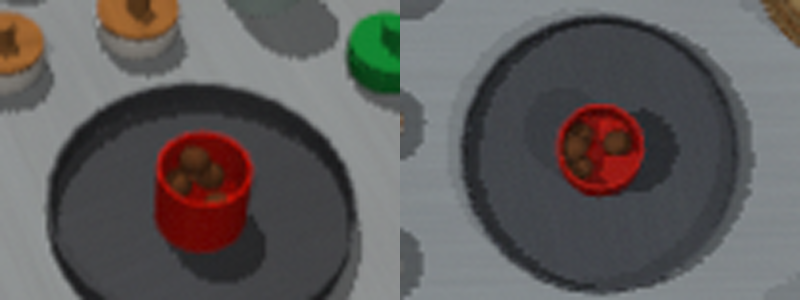

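The gripper closed on nothing twice. I go to the same pot, hold at grasp height and look from both cameras.

Run:
```python
from h import *
np.set_printoptions(precision=1,suppress=True)
x,y=642.1,201
o=best([x,y,120],0)
robot.move_ptp([x,y,120],o); robot.move_linear([x,y,45],speed=150)
print(robot.current_tcp_pos(),robot.current_gripper_width()*93,o)
T=shot('top','top9.png');S=shot('side','side9.png')
print(proj(T,[x,y,45]),proj(S,[x,y,45]))
f=lambda im,x,y,w,h:cv2.resize(im[y:y+h,x:x+w],(400,300),interpolation=2)
cv2.imwrite('pics/c9.png',np.hstack([f(S['img'],210,105,100,75),f(T['img'],148,135,100,75)]))
```

```text
[642.6 201.4  45.8] 47.02520260601636 [3.141592653589793, 0, 3.141592653589793]
[197.2 174.5] [260.8 148.7]
```

View pics/c9.png

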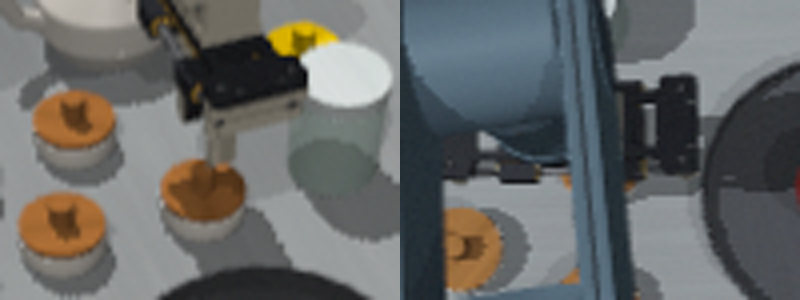

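Run:
```python
from h import *
np.set_printoptions(precision=1,suppress=True)
T=robot.get_image('top');S=robot.get_image('side')
for p in([642.5,178,45],[642.5,224,45],[642.5,201,54],[642.5,201,32],[642.5,201,0]): print(p,proj(S,p),'crop',(proj(S,p)-[210,105])*4)
e,r=ray(S,210+222/4,105+162/4); t=(642.5-e[0])/r[0]; print('tip at x=642.5',e+r*t)
for z in(45,60,75): print(plane(S,210+222/4,105+162/4,z))
cv2.imwrite('pics/c10.png',cv2.resize(S['img'][110:170,235:295],(600,600),interpolation=2))
```

```text
[642.5, 178, 45] [263.7 153.5] crop [214.8 193.9]
[642.5, 224, 45] [258.2 143.9] crop [192.8 155.7]
[642.5, 201, 54] [261.  146.6] crop [204.  166.3]
[642.5, 201, 32] [260.8 151.6] crop [203.2 186.4]
[642.5, 201, 0] [260.5 158.7] crop [202.1 214.7]
tip at x=642.5 [642.5 167.8  88. ]
[661.5 209.1  45. ]
[654.9 194.7  60. ]
[648.3 180.3  75. ]
```

View pics/c10.png

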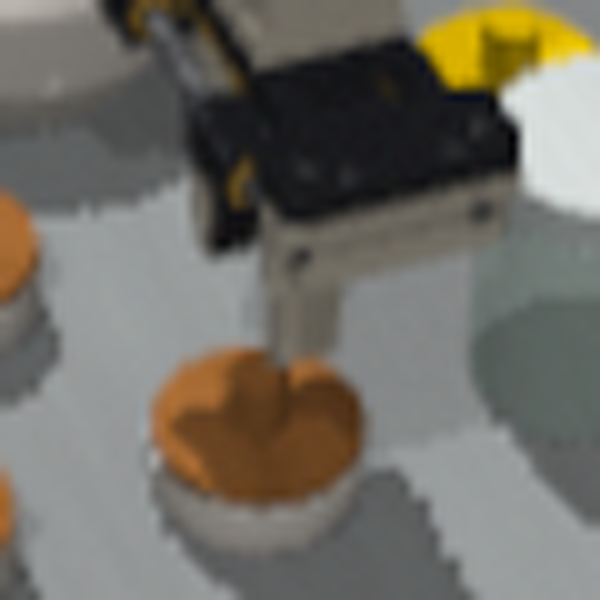

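In the side view both fingertips, (265,145.5) and (257,135), are about 35 mm higher than the TCP reading implies, though xy is right. So the fingers passed above the knob. I lower by touch onto the lid.

Run:
```python
from h import *
np.set_printoptions(precision=1,suppress=True)
x,y=642.1,201
print(robot.move_linear([x,y,-3],speed=40,f_stop=5),robot.current_tcp_pos(),robot.current_contact_force())
z=robot.current_tcp_pos()[2]
robot.move_linear([x,y,z+2.5],speed=40)
robot.move_gripper(0); print(robot.current_gripper_width()*93,robot.current_finger_force(),robot.current_t())
S=shot('side','side10.png')
cv2.imwrite('pics/c11.png',cv2.resize(S['img'][110:170,235:295],(400,400),interpolation=2))
```

```text
False [642.4 201.   -2.6] [-0.   0.7  0. ]
19.059581452496346 29.999947249889374 78.9917
```

View pics/c11.png

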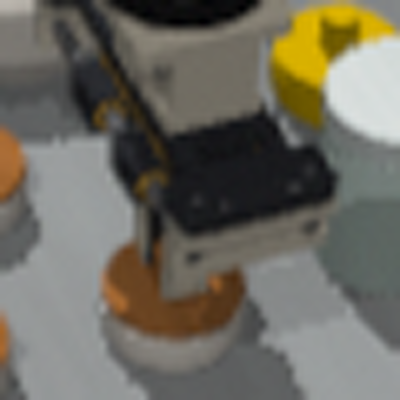

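The knob is gripped (19 mm wide) with the TCP reading about 0. I place this pot in slot 0 and fetch the next one, then check.

```bash
cat >> h.py <<'E'
def put(k,zg):
    s,f=slot(k); p=np.array(robot.current_tcp_pos())
    robot.move_linear([p[0],p[1],85],speed=180)
    robot.move_ptp([s[0],s[1],85],best([s[0],s[1],85],f)); robot.move_linear([s[0],s[1],zg+10],speed=150)
    r=robot.move_linear([s[0],s[1],zg+1],speed=25,f_stop=5)
    print('slot',k,r,'dz',round(robot.current_tcp_pos()[2]-zg,1),np.round(robot.current_contact_force(),1))
    robot.move_gripper(.38); robot.move_linear([s[0],s[1],85],speed=180)
def pick(src,phi):
    x,y=src[:2]
    robot.move_ptp([x,y,60],best([x,y,60],phi)); robot.move_gripper(.5)
    robot.move_linear([x,y,-1],speed=110,f_stop=6)
    robot.move_gripper(0); w=robot.current_gripper_width()*93; z=robot.current_tcp_pos()[2]
    print('grip',round(w,1),round(z,1)); return z if w>15 else None
def report(T):
    for p in placed(T): q=p-BOWL; print('placed',p,np.hypot(q[0],q[1]),np.degrees(np.arctan2(q[1],q[0])))
E
python3 - <<'E'
from h import *
np.set_printoptions(precision=1,suppress=True)
put(0,robot.current_tcp_pos()[2]); t0=robot.current_t(); park()
T=shot('top'); report(T); L=sorted(loose(T),key=lambda p:np.hypot(*(p-BOWL)[:2])); print(L)
z=pick(L[0],0)
if z is not None: put(1,z)
park(); print(t0,robot.current_t())
T=shot('top','top12.png');S=shot('side','side12.png'); report(T); print(len(loose(T)))
f=lambda im,x,y,w,h:cv2.resize(im[y:y+h,x:x+w],(400,300),interpolation=2)
cv2.imwrite('pics/c12.png',np.hstack([f(S['img'],225,150,104,78),f(T['img'],208,145,100,75)]))
E
```

```text
slot 0 True dz 3.0 [0.8 0.8 4. ]
placed [684.4   4.   36. ] 72.40765251505906 -0.4173670572442953
[array([524.7, 203.9,  36. ]), array([421.3, 175.4,  36. ]), array([572.9, 315.4,  36. ]), array([460.7, 295.1,  36. ]), array([470.6, 385.3,  36. ])]
grip 19.4 -0.6
slot 1 True dz 2.6 [-0.5 -0.7  3.4]
84.2167 97.25
placed [684.5   3.9  36. ] 72.47988178136126 -0.47790689570959266
placed [648.2  67.6  36. ] 72.71910706983068 60.148499880117996
4
```

View pics/c12.png

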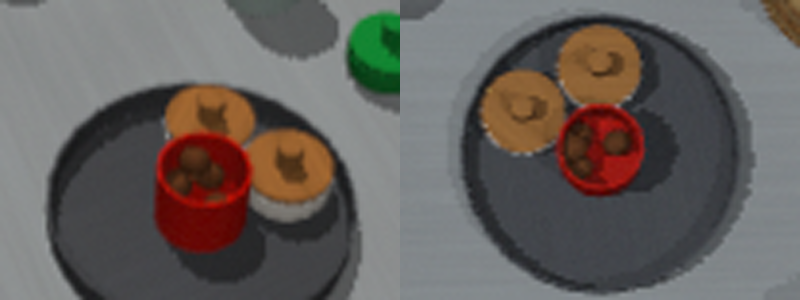

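Both pots stand flat in the ring and adjacent. Now the remaining four, with a fresh measurement before each pick.

Run:
```python
from h import *
np.set_printoptions(precision=1,suppress=True)
T=robot.get_image('top')
for k in(2,3,4,5):
    L=sorted(loose(T),key=lambda p:np.hypot(*(p-BOWL)[:2])); print(len(L),L[0])
    z=pick(L[0],0)
    if z is None: print('missed'); robot.move_linear(list(L[0][:2])+[85]); park(); break
    put(k,z); park(); T=shot('top','top13.png')
    if len(placed(T))!=k+1: print('count?'); report(T); break
S=shot('side','side13.png'); report(T); print(len(loose(T)),robot.current_t())
f=lambda im,x,y,w,h:cv2.resize(im[y:y+h,x:x+w],(400,300),interpolation=2)
cv2.imwrite('pics/c13.png',np.vstack([np.hstack([f(S['img'],225,150,104,78),f(T['img'],208,145,100,75)]),np.hstack([f(S['img'],160,90,240,180),f(S['img'],225,240,140,105)])]))
```

```text
4 [421.4 175.4  36. ]
grip 19.4 -0.6
slot 2 True dz 2.4 [0.5 1.5 3.4]
3 [572.9 315.3  36. ]
grip 19.1 -0.5
slot 3 True dz 2.7 [-0.9 -1.3  3.9]
2 [460.7 295.1  36. ]
grip 19.0 -0.5
slot 4 True dz 2.4 [-0.4 -0.6  3.8]
1 [470.4 385.4  36. ]
grip 19.4 -0.5
slot 5 True dz 2.4 [-0.5  0.3  3.8]
placed [684.4   3.9  36. ] 72.36436486704572 -0.442423803518998
placed [648.   67.6  36. ] 72.64235694623709 60.2516240092143
placed [648.7 -61.3  36. ] 75.3407580541258 -60.88754307770724
placed [575.   67.5  36. ] 73.06329948999685 120.37999597016703
placed [574.2 -60.8  36. ] 75.45378941115689 -120.10650120949667
placed [536.8   4.4  36. ] 75.1579320026847 -179.9477975116056
0 138.0
```

View pics/c13.png

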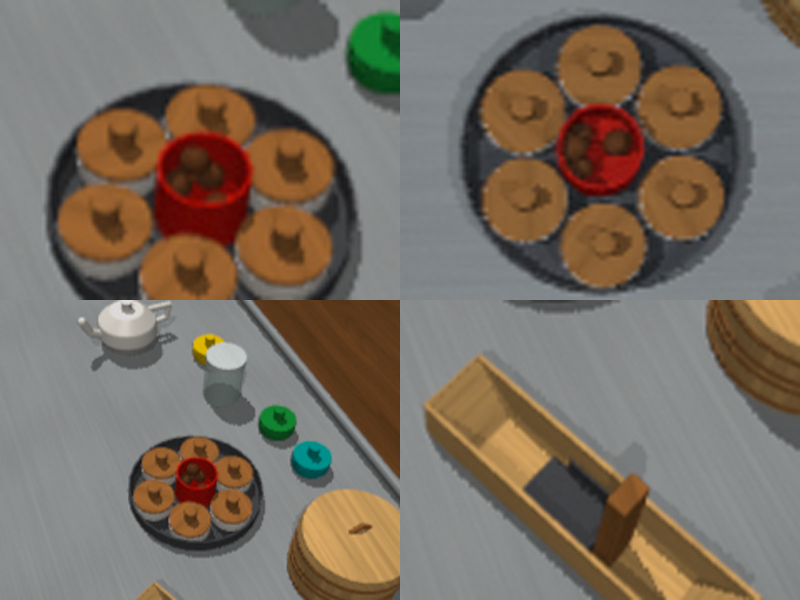

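All six pots stand flat in the ring about 73–75 mm apart. The four nuts are in the bowl, the scoop is flat in the tray, and the bystanders are unmoved.

```bash
python3 -c "
from bench import robot
print(robot.hand_in(),robot.current_t())"
```

```text
the job is handed in; nothing more can be done
the job is handed in; nothing more can be done
```

The job is handed in (no verdict shown): six pots are flat and close-packed in the tin, all four hazelnuts are in the red bowl, the emptied scoop is flat in the tray, and the last camera check at 138 s showed nothing else out of place.

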